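# Lock the engine carriage with its pin

### The arm

A 7-joint arm with a two-finger parallel gripper is mounted at the origin on the work surface. World frame = base frame: x ahead of the robot, y to its left, z up, the work surface at z = 0. Lengths are in mm, angles in rad, forces in N, time in s.
With the tool pointing down it reaches from about 425 to 1025 mm from the base axis. Payload 9.4 kg.
Tool frame: the origin (TCP) lies midway between the tips of the shut fingers; the grasp point (between the pads) lies 19 mm behind it; z points along the fingers, y is the line along which they close (so a half turn about z gives the same grasp; the last joint's range is limited). The gripper opens to 93 mm and grips with 3 to 60 N. Pads are 15 mm wide; open, the fingers measure 128 mm over their backs; the gripper's body (75 mm by 188 mm) begins 65 mm behind the grasp point.
Start: joints at [1.265, 0.599, -0.003, 1.599, 0.002, 0.943, -0.08], TCP at [164.425, -706.108, 187.118] pointing down, gripper open.
Joint ranges: [-2.57, 2.57], [-0.35, 1.97], [-1.29, 1.29], [0.11, 2.56], [-1.05, 4.19], [0.11, 1.86], [-2.63, 2.63]. Speed limits (rad/s): [2.22, 2.22, 3.01, 3.01, 3.14, 3.14, 3.14].

### API

Orientations are given as [roll, pitch, yaw] about the fixed x, y, z axes, in that order (R = Rz(yaw) Ry(pitch) Rx(roll)).
In Python, from cell import observe, grab_frame, job_done, cut_out gives the robot as it stands.
- The arm moves only by the tool servo_tool, never from a script. Its argument "series" is a list that holds one entry, the list of rows, each a list of 7 numbers: the turn, a rotation vector about the tool's x, y, z in units of pi rad (1.0 is pi rad), then the shift along the tool's x, y, z in units of 3 cm (1.0 is 3 cm), then the opening, from 0 (shut) to 1 (fully open). A call has exactly 10 rows; each row shifts and turns the commanded pose from where the row before left it, along the tool's axes as they then stand; what a row does not reach is not made up. A row lasts 1/12 s, in which the tool goes at most 41.7 mm and 7.16 degrees, less where a joint would pass 70% of its speed; a pose out of reach is approached as far as the arm can. A call with a number of a shift or a turn outside -1 to 1 is refused whole. A call with a gripper value outside its range is refused whole. The fingers move at their own pace and stop on an object; "grip_force" is the grip in N (left out, the last holds). Time passes only in rows, so rows that do not move let the fingers close, or fill a call up. It gives the time, the measured TCP pose, the force, the opening and the grip force at its end, in the units of the state.
- observe(): the state, without advancing time (a new reading comes with each control period).
- grab_frame(name): name is "scene" or "top"; returns a dict with "pixels" (384x512x3 uint8, red, green, blue), "intrinsics" (3x3 intrinsics, pixels), "cam_to_world" (4x4, takes a point from camera to world coordinates). Camera axes: x right, y up, looking along -z (the intrinsics and any distortion apply to the point x, -y, -z); pixel columns grow to the right and rows downward; lengths in mm; the calibration is good to about 2 mm. A picture is of the moment at which its call begins. There is no depth.
- job_done(): hands the job in; it is judged then, once.
Trained networks look in the newest picture that a camera, given by its name, has taken for a name from the list of things; names that differ only in an ending like _2 or _b are one class to them, and where a whole thing is asked for, a point or a joint stands for the part that bears it (a point fixed in the world has none). Each returns a list of dicts, best first, with "p" (0 to 1); they miss things now and then, are a little off and sometimes report something else, mostly with a low value. They report only what shows in the picture. A call takes as long as a camera call. They do not tell look-alikes from the thing itself.
- cut_out(target, camera): "mask" (384x512 bool, what is visible of it) and "extent" ([centre column, centre row, width, height] in pixels, round what is visible of it).
The state is a dict: "clock": time; "qpos": joint angles; "joint_vel": joint speeds; "effort": joint torques, N m; "tcp_pos": TCP position; "ee_rot": TCP orientation; "force": force on the tool from outside, world axes, zero at the start; "ft_torque": the same for the moment, N m; "width": finger opening in mm; "finger_force": force on a finger pad.
Only numpy, scipy, OpenCV 4.12 (cv2) and the standard library are available. Lean on these libraries where they do the work, as an engineer would, in place of code of your own. Each camera call takes 0.05 s, during which the arm holds its last target. There are 200 camera calls.

### The job

Lock the test stand's sliding carriage: slide the carriage along until the eye of its tongue stands between the two cheeks' holes, and push the loose lock pin, lying in its trough, through cheek, tongue and cheek until its head is fully home against the end of the trough. The eye cannot be seen once it is between the cheeks, so feel for it with the pin: press gently, never ram the pin, shift the carriage a little and try again when it is blocked. Leave everything else on the desk where it is.

Things in the scene. Friction and masses are not known exactly. Their poses are not given: they have to be found in the camera images.
- stand: Engine test stand fixed to the desk. Origin on the desk; x runs along its slide from the engine to the clevis, y is the way the lock pin is pushed, z up. All numbers here are mm in this frame. Base plate 12 thick, x -140..115, y -155..60. Nothing is above z 81 except the lug (z 85) and the engine on the carriage (z 123; x -125..-35, |y| < 45 at carriage value 0).
- clevis (a point): Where the pin axis (x 60, z 58, along y) meets the outer face of the first cheek: (60, -18, 58). The clevis is two upright steel cheeks, y -18..-8 and 8..18, x 42..78, up to z 80, each with a 14 mm hole on the pin axis; the tongue runs between them.
- trough_end (a point): Centre of the trough's end face, (60, -58, 58), against which the pin's head is home. From here to the first cheek an open trough (walls up to z 60) carries the shank; before it a flat track (y -148..-58, floor z 43, lips at x 42 and 78 up to z 49) carries the head.
- carriage (a joint): Slide of the aluminium carriage bearing a brass oscillating engine: metres along the stand's +x, 0 farthest from the clevis, stop at 0.046. Stiff (about 4 N); stays where it is left.
- tongue_root (a point): Front of the carriage, (-35, 0, 58) at carriage value 0, where the tongue is screwed in: a steel blade 12 thick, z 40..76, always lying between the cheeks; it blocks the pin unless its 14.5 mm eye is on the pin axis. It is screwed in by an unknown amount: the eye is 55 to 73 mm ahead of this point, so in line at a carriage value of 0.022 to 0.040. The pin's nose finds the eye from about 2 mm off.
- lug (a point): Centre of the rear face (towards the stand's -x) of the carriage's push lug: an upright aluminium tab 6 thick in x, 36 wide in y, z 21..85, on an arm on the pin's side of the carriage. At carriage value 0 it is at (-45, -87, 58); it moves with the carriage. Can be pushed from either side.
- pin: Loose steel lock pin, lying level in trough and track. Origin on its axis in the front face of its head; its y runs from head to nose. Shank 12 thick, reaching 88 ahead of the origin, nose bevelled; head a disc 30 across, from the origin 12 back. Starts with the origin at x 60, y -126..-114, z 58, nose short of the first cheek; home at y -58. 0.1 to 0.2 kg.
- boiler: copper marine boiler 160 mm long, 76 mm thick, lying on two feet, 140 mm tall; origin under its middle. A bystander: leave it where it is.
- pulley: iron pulley with red spokes, 90 mm across, 26 mm high, lying flat; origin under its middle. A bystander: leave it where it is.
- propeller: three-bladed bronze propeller, 84 mm across, lying flat; origin under its middle. A bystander: leave it where it is.
- tap_wrench: steel tap wrench, 190 mm long, 14 mm high, lying flat; origin under its middle. A bystander: leave it where it is.
- oiler: small copper oil can, 52 mm across, 92 mm tall with its bent spout; origin under its middle. A bystander: leave it where it is.
- spanner: steel spanner, 150 mm long, lying flat; origin under its middle. A bystander: leave it where it is.
- tin: open aluminium cup, 72 mm across, 70 mm tall; origin under its middle. A bystander: leave it where it is.
There are look-alikes about, which are no part of the job. Leave any yellow look-alike of the pin alone.

How it is judged:
By the outcome, as a careful person would: the job done as asked, in the order asked, and still so for the second after the job is handed in, with the robot touching nothing.
It also fails if it takes over 72 s, if anything falls off the work surface, if the arm or the gripper's body presses on something with over 40 N, if the wrist force passes 120 N, or if a joint passes its speed limit or range.

## Working session

There is one attempt and no reset: what is moved stays moved. The work goes in short steps, Python scripts to look and compute and a tool call to move; the robot and the scene stay as the last step left them, time stands still between calls to the robot, and variables do not carry over. Pictures are saved under pics/ and viewed, at most 10 in all, crops included, and the job is handed in when it is done.

Besides the shell and the picture viewer there is one more tool, called as a command line: name --argument value ..., lists and objects as JSON in quotes. servo_tool: Moves the arm, as the interface text tells. Its arguments: {"type":"object","properties":{"series":{"type":"array","items":{"type":"array","items":{"type":"array","items":{"type":"number","minimum":-1,"maximum":1}}}},"grip_force":{"type":"number"}},"required":["series"]}

```bash
mkdir -p pics; ls
python3 - <<'E'
from cell import *
import cv2,numpy as np
o=observe();print(o)
for n in("scene","top"):
    f=grab_frame(n);cv2.imwrite(f"pics/{n}0.png",cv2.cvtColor(f["pixels"],cv2.COLOR_RGB2BGR))
    print(n,np.round(f["intrinsics"],1).tolist(),np.round(f["cam_to_world"],4).tolist())
    for t in("stand","carriage","lug","pin"):
        for d in cut_out(t,n)[:4]: print(t,round(d["p"],2),np.round(d["extent"],1).tolist())
E
```

```text
pics
{'clock': 0.0, 'qpos': array([ 1.26530819,  0.60013521, -0.002539  ,  1.60009755,  0.0017956 ,
        0.94291157, -0.07980042]), 'joint_vel': array([-0.00156905,  0.00042736, -0.0017604 ,  0.00056532, -0.00215314,
       -0.00135783,  0.00131358]), 'effort': array([ 2.66277048e-04, -7.65093970e+01,  1.49767186e+00, -2.52355403e+01,
       -5.23792778e-02,  1.68888102e-02,  1.55272082e-04]), 'tcp_pos': array([ 164.2862144 , -705.60128449,  186.26433329]), 'ee_rot': array([-3.14004957e+00,  1.41044016e-04,  2.28840198e-01]), 'force': array([-0.26206371, -0.12767858, -0.48694355]), 'ft_torque': array([ 0.00534523, -0.0068194 ,  0.01515987]), 'finger_force': 0.0, 'width': 92.76024374869397}
scene [[413.9, 0.0, 253.8], [0.0, 413.9, 192.3], [0.0, 0.0, 1.0]] [[-0.6288, -0.5477, 0.5519, 1251.2493], [0.7774, -0.4577, 0.4315, 509.6079], [0.0163, 0.7004, 0.7136, 905.6455], [0.0, 0.0, 0.0, 1.0]]
stand 0.96 [256.5, 192.6, 105.0, 80.2]
stand 0.25 [152.4, 148.7, 22.4, 31.4]
carriage 0.92 [277.2, 178.2, 54.4, 56.5]
carriage 0.45 [308.8, 218.3, 32.5, 26.6]
lug 0.96 [276.5, 182.6, 55.7, 58.1]
pin 0.79 [290.8, 281.9, 28.1, 23.9]
pin 0.75 [235.6, 186.1, 26.8, 15.4]
top [[414.5, 0.0, 252.1], [0.0, 414.5, 189.8], [0.0, 0.0, 1.0]] [[-0.0124, 0.9917, -0.1279, 454.4021], [-0.9994, -0.0165, -0.0314, 3.5539], [-0.0332, 0.1274, 0.9913, 1152.3744], [0.0, 0.0, 0.0, 1.0]]
stand 0.82 [276.2, 216.4, 87.5, 102.2]
carriage 0.86 [272.4, 219.2, 56.1, 74.8]
carriage 0.33 [276.1, 216.4, 87.6, 100.0]
lug 0.69 [273.4, 219.2, 57.4, 78.9]
pin 0.7 [183.6, 149.2, 12.3, 37.5]
pin 0.68 [290.1, 186.9, 37.8, 14.8]
```

View pics/scene0.png

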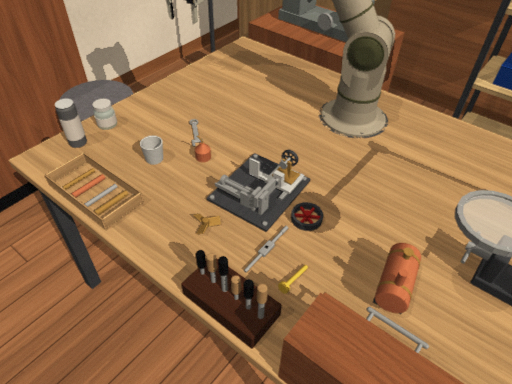

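View pics/top0.png

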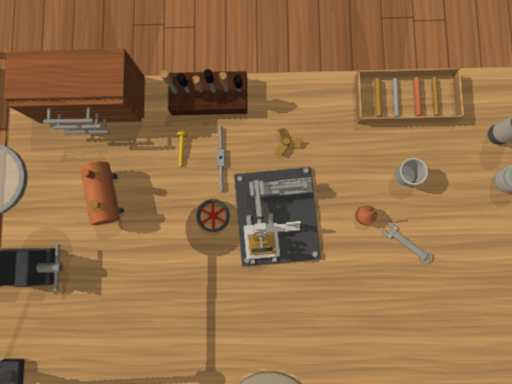

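The real pin is the grey one in the stand's trough, at top (290,187) and scene (236,186). The yellow one at top (182,149) and scene (291,282) is the look-alike. The drawer handles and the spanner are other grey bars. Next I take a close crop to check.

Run:
```python
import cv2,numpy as np
a=cv2.imread("pics/top0.png")[160:272,225:330];b=cv2.imread("pics/scene0.png")[140:235,200:318]
a=cv2.resize(a,None,fx=5.5,fy=5.5,interpolation=cv2.INTER_CUBIC);b=cv2.resize(b,None,fx=6.2,fy=6.2,interpolation=cv2.INTER_CUBIC)
cv2.imwrite("pics/ct.png",a);cv2.imwrite("pics/cs.png",b)
```

```text
(no output)
```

View pics/ct.png

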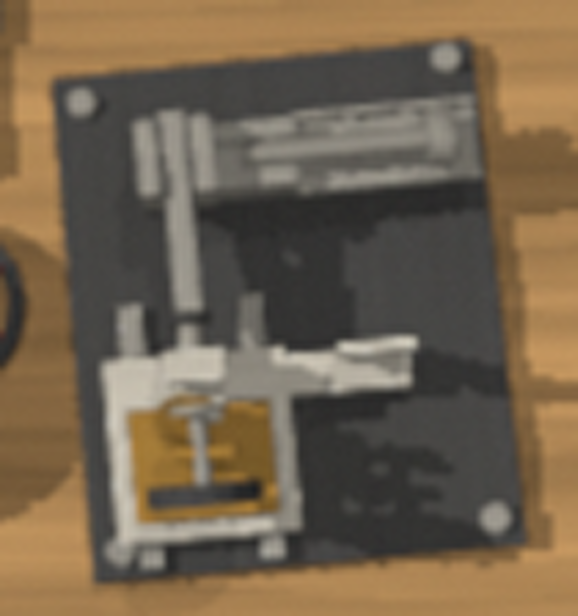

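View pics/cs.png

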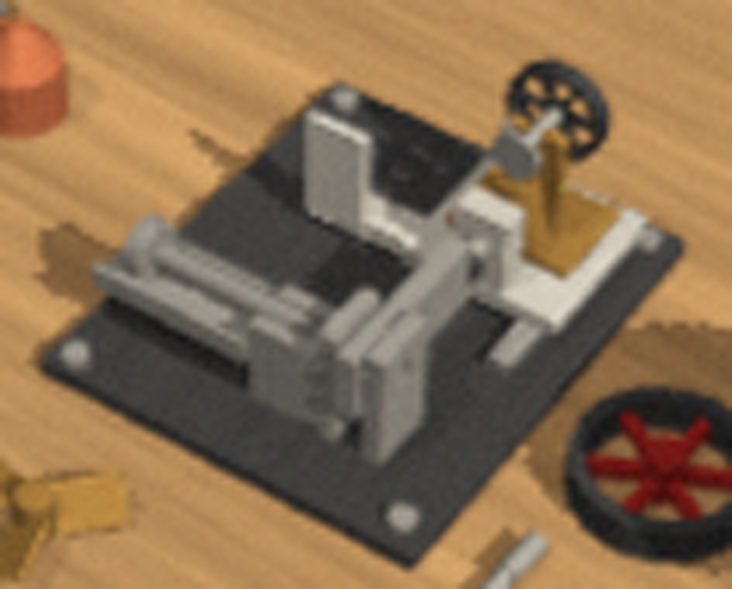

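The crops show the grey pin lying level in the trough. Its head is at top crop (440,130) and scene crop (150,240), and the nose is short of the first cheek. The lug is the upright tab at scene crop (335,165). I fit the stand pose from the plate corners in both views.

```bash
cat > h.py <<'E'
import numpy as np,cv2
from cell import *
K={"scene":None}
def proj(P,f):
    M=np.linalg.inv(f["cam_to_world"]);c=np.c_[P,np.ones(len(P))]@M.T
    k=f["intrinsics"];return np.c_[k[0,2]+k[0,0]*c[:,0]/-c[:,2],k[1,2]-k[1,1]*c[:,1]/-c[:,2]]
def S(p,P):
    c,s=np.cos(p[2]),np.sin(p[2]);P=np.asarray(P,float)
    return P@np.array([[c,s,0],[-s,c,0],[0,0,1]])+[p[0],p[1],0]
E
python3 - <<'E'
from h import *
from scipy.optimize import least_squares
F={n:grab_frame(n) for n in("scene","top")}
T=lambda a:(np.array(a)+.5)/5.5-.5+[225,160]
Sc=lambda a:(np.array(a)+.5)/6.2-.5+[200,140]
C=[[115,60,12],[115,-155,12],[-140,-155,12],[-140,60,12]]
t=T([(55,80),(470,40),(525,540),(97,580)]);s=Sc([(410,553),(42,362),(340,82),(683,238)])
def r(p): return np.r_[(proj(S(p,C),F["top"])-t).ravel(),(proj(S(p,C),F["scene"])-s).ravel()]
q=least_squares(r,[400,-50,.1],x_scale=[10,10,.05],loss="soft_l1");print(q.x,np.round(r(q.x),1))
for fit in("top","scene"):
    g=lambda p:r(p)[:8] if fit=="top" else r(p)[8:]
    print(fit,least_squares(g,q.x,x_scale=[10,10,.05]).x)
p=q.x;np.save("p.npy",p)
# overlay check
pts={"cheek1":[[42,-18,80],[78,-18,80],[78,-8,80],[42,-8,80]],"cheek2":[[42,8,80],[78,8,80],[78,18,80],[42,18,80]],"track":[[42,-148,49],[42,-58,49],[78,-58,49],[78,-148,49]]}
for c in(0,10,20):pts[f"lug{c}"]=[[-39+c,-105,85],[-39+c,-69,85],[-45+c,-69,85],[-45+c,-105,85],[-39+c,-105,21]]
for y in(-126,-120,-114):pts[f"head{y}"]=[[60,y,73],[60,y-12,73],[60,y-12,43]]
for n,P in pts.items():
    w=S(p,P)
    print(n,np.round((proj(w,F["top"])-[225,160]+.5)*5.5-.5).astype(int).tolist(),np.round((proj(w,F["scene"])-[200,140]+.5)*6.2-.5).astype(int).tolist())
E
```

```text
[5.40075318e+02 1.97323811e+01 7.95291961e-02] [-0.3 -1.2  1.1 -1.4  1.5  0.1  0.2  0.1  1.2  0.8  0.2 -0.6  0.3 -0.5
  1.5  0.1]
top [5.38694217e+02 2.14568257e+01 7.81128828e-02]
scene [5.41425896e+02 1.76862556e+01 8.12385866e-02]
cheek1 [[220, 185], [212, 110], [191, 112], [199, 187]] [[368, 286], [323, 332], [341, 341], [386, 295]]
cheek2 [[165, 190], [158, 115], [137, 117], [144, 192]] [[415, 310], [371, 356], [390, 366], [434, 319]]
track [[486, 167], [302, 185], [294, 112], [478, 94]] [[144, 223], [296, 299], [251, 343], [98, 265]]
lug0 [[422, 338], [345, 345], [346, 358], [424, 350], [411, 344]] [[313, 111], [374, 140], [381, 133], [320, 105], [311, 208]]
lug10 [[420, 316], [343, 323], [344, 336], [421, 329], [409, 324]] [[301, 122], [362, 151], [369, 144], [308, 116], [300, 219]]
lug20 [[418, 295], [341, 302], [342, 315], [419, 308], [407, 304]] [[289, 133], [351, 162], [358, 156], [296, 127], [289, 230]]
head-126 [[442, 128], [467, 125], [460, 134]] [[156, 226], [136, 216], [139, 261]]
head-120 [[429, 129], [454, 127], [448, 135]] [[166, 231], [146, 221], [148, 266]]
head-114 [[417, 130], [442, 128], [436, 137]] [[177, 236], [156, 226], [158, 271]]
```

Carriage is near 0 and the pin is near y -120. At value 0 the eye should stand outside the cheeks, at x 20..38, so I check whether the scene view shows it.

Run:
```python
from h import *
p=np.load("p.npy")
fs=[grab_frame("scene") for _ in range(4)];f=fs[0]
im=np.mean([g["pixels"] for g in fs],0).mean(2).astype(np.float32)
xs=np.arange(-30,44,3)
for z in(46,52,58,64,70):
    q=proj(S(p,[[x,6,z] for x in xs]),f).astype(np.float32)
    print(z,cv2.remap(im,q[:,0][None],q[:,1][None],1)[0].astype(int).tolist())
print(xs.tolist())
q=proj(S(p,[[20,6,58],[38,6,58]]),f);print(q)
c=fs[0]["pixels"][165:205,245:295,::-1];c=np.clip(c.astype(float)*1.3,0,255).astype(np.uint8)
cv2.imwrite("pics/eye.png",cv2.resize(c,None,fx=14,fy=14,interpolation=cv2.INTER_CUBIC))
```

```text
46 [112, 107, 105, 112, 114, 114, 113, 106, 103, 105, 104, 103, 107, 106, 105, 104, 105, 103, 103, 107, 113, 118, 121, 120, 113]
52 [114, 107, 96, 85, 83, 89, 101, 119, 123, 125, 123, 123, 123, 124, 123, 123, 123, 123, 123, 123, 124, 122, 123, 122, 122]
58 [116, 113, 106, 86, 71, 65, 70, 89, 104, 124, 125, 125, 125, 124, 125, 125, 125, 124, 126, 130, 132, 134, 133, 131, 131]
64 [125, 131, 133, 127, 107, 80, 71, 83, 100, 118, 125, 125, 124, 124, 124, 125, 124, 124, 122, 120, 132, 144, 149, 148, 148]
70 [119, 122, 140, 157, 161, 137, 98, 98, 106, 115, 124, 124, 124, 122, 124, 123, 123, 123, 122, 122, 119, 123, 142, 153, 153]
[-30, -27, -24, -21, -18, -15, -12, -9, -6, -3, 0, 3, 6, 9, 12, 15, 18, 21, 24, 27, 30, 33, 36, 39, 42]
[[269.84768814 190.19221314]
 [266.43494372 193.8375019 ]]
```

View pics/eye.png

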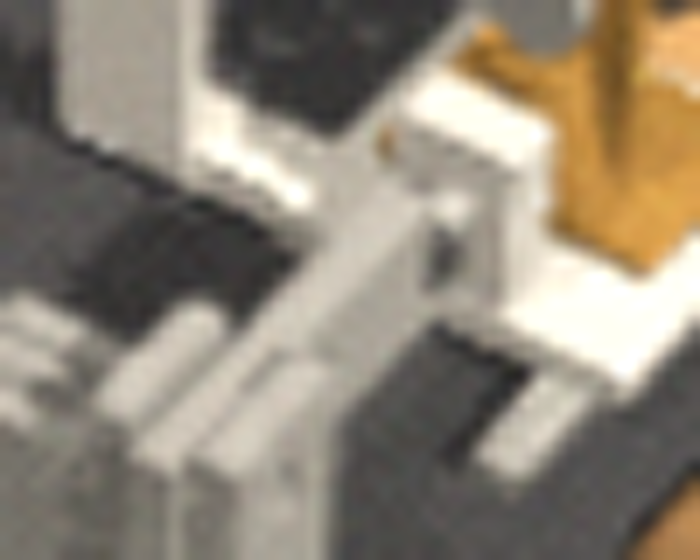

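The eye does not show. The blade face is clear up to x ≈ 21 and the cheek hides the rest, so the eye probably sits at x > 28, which means value ≤ ~32. I will feel upward from about 24. First I work out the transit.

```bash
cat >> h.py <<'E'
def st():
    p=np.load("p.npy");o=observe();c,s=np.cos(p[2]),np.sin(p[2]);d=o["tcp_pos"][:2]-p[:2]
    f=o["force"]
    return o["clock"],np.round([c*d[0]+s*d[1],-s*d[0]+c*d[1],o["tcp_pos"][2]],1).tolist(),np.round(o["ee_rot"],4).tolist(),"F",np.round([c*f[0]+s*f[1],-s*f[0]+c*f[1],f[2]],1).tolist()
E
python3 -c "
from h import *
print(st())"
```

```text
(0.8, [-432.2, -693.7, 187.1], [3.1416, 0.0, 0.2288], 'F', [-1.0, -0.8, -0.1])
```

servo_tool --series '[[[0, 0, 0.02375, 0, 0, 0, 0], [0, 0, 0.02375, 0, 0, 0, 0], [0, 0, 0, 0.57, -0.96, 0, 0], [0, 0, 0, 0.57, -0.96, 0, 0], [0, 0, 0, 0.57, -0.96, 0, 0], [0, 0, 0, 0.57, -0.96, 0, 0], [0, 0, 0, 0.57, -0.96, 0, 0], [0, 0, 0, 0.57, -0.96, 0, 0], [0, 0, 0, 0.57, -0.96, 0, 0], [0, 0, 0, 0.57, -0.96, 0, 0]]]' --grip_force 20

```text
clock: 1.63
tcp_pos: [283.0, -464.2, 187.3]
ee_rot: [3.141, -0.0, 0.079]
force: [0.7, -0.6, -1.5]
width: 31.0
finger_force: 0.0
```

servo_tool --series '[[[0, 0, 0, 0.57, -0.96, 0, 0], [0, 0, 0, 0.57, -0.96, 0, 0], [0, 0, 0, 0.57, -0.96, 0, 0], [0, 0, 0, 0.57, -0.96, 0, 0], [0, 0, 0, 0.57, -0.96, 0, 0], [0, 0, 0, 0.57, -0.96, 0, 0], [0, 0, 0, 0.57, -0.96, 0, 0], [0, 0, 0, 0.57, -0.96, 0, 0], [0, 0, 0, 0.57, -0.96, 0, 0], [0, 0, 0, 0, 0, 0, 0]]]'

```text
clock: 2.47
tcp_pos: [418.4, -189.4, 187.5]
ee_rot: [-3.14, -0.002, 0.087]
force: [-0.1, -0.2, 0.2]
width: 0.5
finger_force: 0.0
```

```bash
python3 -c "
from h import *
print(st())"
```

```text
(2.4667, [-137.9, -198.8, 187.5], [-3.1402, -0.0022, 0.0871], 'F', [-0.1, -0.1, 0.2])
```

servo_tool --series '[[[0, 0, 0, 0.566, -0.933, 0, 0], [0, 0, 0, 0.566, -0.933, 0, 0], [0, 0, 0, 0.566, -0.933, 0, 0], [0, 0, 0, 0.566, -0.933, 0, 0], [0, 0, 0, 0, 0, 0.87, 0], [0, 0, 0, 0, 0, 0.87, 0], [0, 0, 0, 0, 0, 0.87, 0], [0, 0, 0, 0, 0, 0.87, 0], [0, 0, 0, 0, 0, 0.87, 0], [0, 0, 0, 0, 0, 0, 0]]]'

```text
clock: 3.3
tcp_pos: [472.1, -78.0, 53.2]
ee_rot: [-3.141, 0.005, 0.08]
force: [-0.8, 0.0, 0.3]
width: 0.2
finger_force: 0.0
```

```bash
python3 -c "
from h import *
print(st());f=grab_frame('scene')['pixels'][120:240,190:320,::-1];cv2.imwrite('pics/l1.png',cv2.resize(f,None,fx=5,fy=5,interpolation=2));print(st())"
```

```text
(3.3, [-75.5, -92.0, 53.2], [-3.1408, 0.0055, 0.0799], 'F', [-0.8, 0.1, 0.3])
(3.35, [-74.9, -92.2, 55.1], [-3.1411, 0.0044, 0.0797], 'F', [-0.3, -0.2, 0.5])
```

View pics/l1.png

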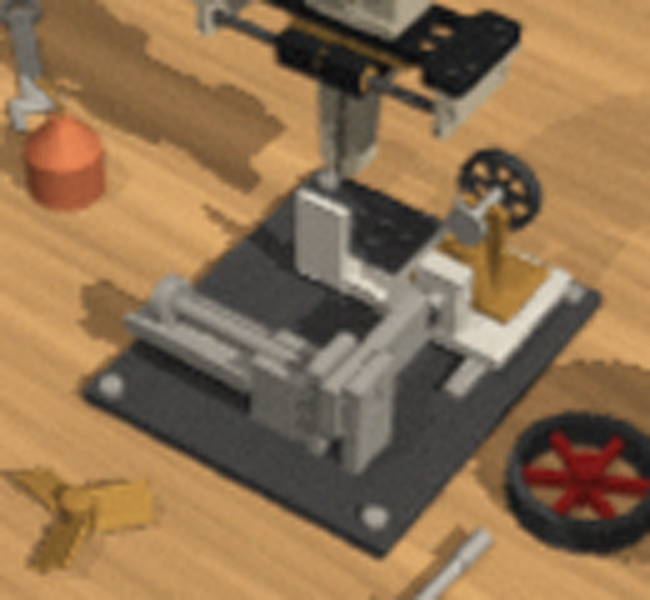

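The finger stands shut just behind the lug, with tip at crop (350,170), and the gripper body is clear of the engine. I push the carriage to about 23 mm.

servo_tool --series '[[[0, 0, 0, 0.4, -0.1, 0, 0], [0, 0, 0, 0.3, -0.06, 0, 0], [0, 0, 0, 0.15, 0, 0, 0], [0, 0, 0, 0.15, 0, 0, 0], [0, 0, 0, 0.15, 0, 0, 0], [0, 0, 0, 0.1, 0, 0, 0], [0, 0, 0, 0.1, 0, 0, 0], [0, 0, 0, 0.1, 0, 0, 0], [0, 0, 0, 0.05, 0, 0, 0], [0, 0, 0, 0, 0, 0, 0]]]'

```text
clock: 4.18
tcp_pos: [518.8, -69.6, 56.6]
ee_rot: [-3.142, -0.0, 0.08]
force: [-0.5, -0.5, -0.6]
width: 0.6
finger_force: 0.0
```

```bash
cat > lug.py <<'E'
from h import *
print(st());p=np.load("p.npy")
F={n:grab_frame(n) for n in("scene","top")}
from scipy.ndimage import gaussian_filter
f=F["scene"];im=f["pixels"].mean(2).astype(np.float32)
# track the lug's front top edge: lug patch at c=0 in scene0 shifted
a=cv2.imread("pics/scene0.png").mean(2).astype(np.float32)
q0=proj(S(p,[[-39,-96,70],[-39,-78,40]]),f)
best=[]
g=np.array([[-39,y,z] for y in np.arange(-110,-68,1.) for z in np.arange(30,94,1.)])
r=proj(S(p,g),f).astype(np.float32);A=cv2.remap(a,r[:,:1],r[:,1:],1).ravel()
for c in np.arange(0,44,.5):
    r=proj(S(p,g+[c,0,0]),f).astype(np.float32);B=cv2.remap(im,r[:,:1],r[:,1:],1).ravel()
    best.append((np.corrcoef(A,B)[0,1],c))
print("carriage shift",sorted(best)[-4:],st())
E
python3 lug.py
```

```text
(4.1833, [-28.3, -87.3, 56.6], [-3.1416, -0.0001, 0.0795], 'F', [-0.5, -0.5, -0.6])
carriage shift [(np.float64(0.6430307786574689), np.float64(1.5)), (np.float64(0.670928612904104), np.float64(1.0)), (np.float64(0.6897343881934308), np.float64(0.5)), (np.float64(0.6994854579687434), np.float64(0.0))] (4.2833, [-28.8, -87.3, 56.5], [-3.1416, 0.0004, 0.0796], 'F', [-0.1, 0.7, 0.0])
```

```bash
python3 -c "
from h import *
a=grab_frame('scene')['pixels'][130:230,195:315,::-1];b=grab_frame('top')['pixels'][160:272,225:330,::-1]
r=lambda x:cv2.resize(x,(390,400),interpolation=2)
cv2.imwrite('pics/l2.png',np.hstack([r(a),r(b)]))"
```

```text
(no output)
```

View pics/l2.png

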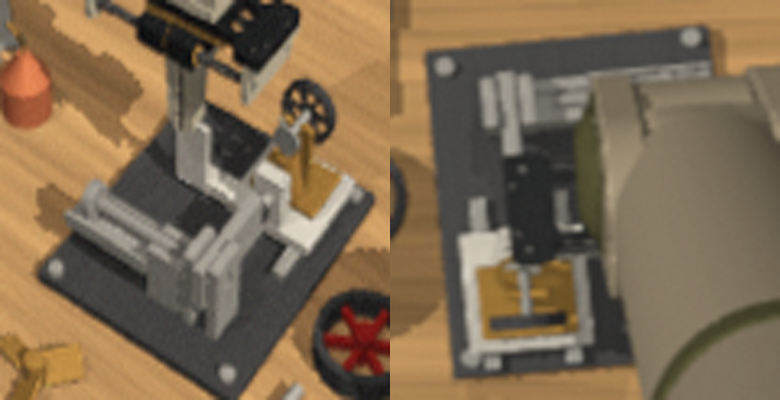

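```bash
python3 -c "
from h import *
p=np.load('p.npy');f=grab_frame('scene');print(st())
for P in([-75,-92,55],[-28.5,-87,56.5],[-28.5,-105,56.5],[-28.5,-70,56.5],[-21,-87,56.5]): print(P,proj(S(p,[P]),f)[0].round(1),(proj(S(p,[P]),f)[0]-[195,130])*[3.25,4])
for c in(0,10,20): print(c,((proj(S(p,[[-39+c,-105,85],[-39+c,-69,85],[-39+c,-105,21]]),f)-[195,130])*[3.25,4]).round().tolist())
"
```

```text
(4.4333, [-28.8, -87.3, 56.5], [-3.1416, 0.0004, 0.0796], 'F', [-0.0, 0.3, 0.6])
[-75, -92, 55] [259.9 160.3] [211.03965047 121.18548566]
[-28.5, -87, 56.5] [252.8 168.8] [187.89318191 155.03344243]
[-28.5, -105, 56.5] [248.  166.5] [172.14793857 145.84114156]
[-28.5, -70, 56.5] [257.4 171. ] [202.92407157 163.80869328]
[-21, -87, 56.5] [251.4 170.1] [183.34155964 160.4638203 ]
0 [[179.0, 110.0], [211.0, 129.0], [178.0, 172.0]]
10 [[173.0, 117.0], [205.0, 136.0], [172.0, 179.0]]
20 [[166.0, 124.0], [199.0, 143.0], [166.0, 187.0]]
```

```bash
python3 -c "
from h import *
F=[grab_frame('scene') for _ in range(1)]
c=F[0]['pixels'][140:200,225:305,::-1]
c0=cv2.imread('pics/scene0.png')[140:200,225:305]
cv2.imwrite('pics/l3.png',np.vstack([cv2.resize(c0,None,fx=5,fy=5,interpolation=2),cv2.resize(c,None,fx=5,fy=5,interpolation=2)]))
for d in cut_out('lug','scene')[:3]: print(d['p'],d['extent'])
"
```

```text
0.77 [277.0, 180.6, 59.6, 55.1]
```

View pics/l3.png

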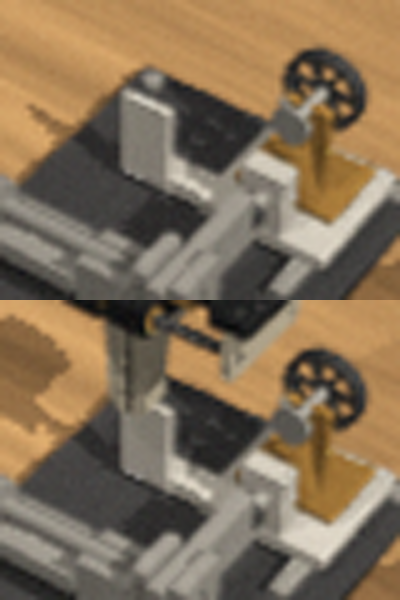

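```bash
python3 -c "
from h import *
p=np.load('p.npy');f=grab_frame('scene');print(st())
from scipy.optimize import fsolve
for px,y in(((272,155.5),7),((257.5,161),-69.5),((250,160),-104.5)):
  print(px,y,fsolve(lambda v:proj(S(p,[[v[0],y,v[1]]]),f)[0]-px,[-28,100]))
d=cut_out('lug','scene')[0]['mask'];print(np.argwhere(d[:, :275]).min(0))
o=observe();print(o['qpos'].round(3).tolist(),o['width'])
"
```

```text
(4.5833, [-28.7, -87.3, 56.6], [-3.1416, 0.0002, 0.0796], 'F', [-0.4, 0.5, 0.2])
(272, 155.5) 7 [ 21.76759378 190.84356902]
(257.5, 161) -69.5 [-26.41061169  98.20627568]
(250, 160) -104.5 [-38.35116613  75.91812072]
[161 249]
[0.063, 0.558, -0.054, 2.168, 0.071, 0.418, -1.539] 0.4436561487925229
```

```bash
python3 -c "
from h import *
a=cv2.imread('pics/scene0.png').mean(2).astype(int);b=grab_frame('scene')['pixels'].mean(2).astype(int)
print('cols 246..266');
for r in range(152,184,2): print(r,a[r,246:266].tolist());print('   ',b[r,246:266].tolist())
"
```

```text
cols 246..266
152 [152, 155, 159, 160, 158, 157, 153, 142, 136, 138, 143, 141, 140, 139, 143, 141, 140, 141, 145, 143]
    [133, 108, 91, 77, 48, 69, 84, 86, 85, 82, 83, 76, 117, 145, 150, 145, 147, 147, 148, 150]
154 [148, 151, 149, 146, 142, 116, 90, 87, 107, 116, 119, 114, 122, 131, 141, 142, 145, 143, 143, 141]
    [129, 110, 99, 89, 52, 70, 85, 85, 84, 85, 82, 82, 123, 139, 146, 148, 144, 148, 145, 145]
156 [142, 142, 140, 113, 77, 68, 62, 80, 128, 144, 141, 100, 56, 44, 48, 89, 121, 128, 141, 142]
    [136, 121, 110, 103, 60, 78, 89, 87, 84, 84, 96, 118, 75, 37, 41, 84, 113, 125, 131, 143]
158 [121, 97, 75, 118, 157, 147, 129, 96, 73, 80, 80, 68, 63, 54, 43, 40, 44, 40, 45, 56]
    [116, 113, 105, 100, 61, 76, 97, 102, 106, 135, 150, 130, 80, 48, 39, 40, 39, 41, 38, 52]
160 [72, 64, 65, 106, 122, 120, 144, 186, 200, 188, 141, 105, 83, 69, 63, 54, 45, 44, 44, 41]
    [78, 79, 107, 122, 74, 92, 113, 116, 146, 158, 141, 111, 77, 63, 62, 52, 42, 44, 39, 41]
162 [66, 68, 67, 107, 120, 122, 123, 123, 122, 113, 126, 180, 195, 150, 76, 52, 59, 45, 44, 44]
    [71, 69, 79, 113, 107, 111
[... 1253 characters left out ...]
, 66, 55, 46, 51, 76, 100, 111, 116, 138, 145, 177, 189, 200, 203, 173, 144]
    [67, 70, 70, 66, 70, 57, 48, 53, 79, 103, 117, 123, 146, 152, 183, 195, 206, 206, 178, 152]
178 [62, 62, 62, 67, 66, 67, 63, 67, 62, 51, 44, 58, 96, 108, 109, 116, 120, 126, 171, 199]
    [72, 69, 67, 69, 65, 68, 67, 66, 70, 53, 41, 62, 98, 109, 113, 123, 124, 133, 179, 204]
180 [63, 69, 68, 66, 63, 64, 63, 62, 48, 46, 46, 43, 55, 48, 37, 38, 46, 91, 107, 116]
    [68, 68, 67, 70, 68, 67, 68, 67, 52, 48, 44, 48, 58, 52, 39, 41, 51, 97, 106, 115]
182 [62, 67, 63, 65, 62, 59, 52, 45, 44, 42, 42, 43, 44, 41, 45, 40, 46, 42, 55, 80]
    [72, 69, 71, 70, 70, 64, 48, 45, 43, 44, 46, 43, 44, 43, 44, 46, 49, 47, 57, 79]
```

servo_tool --series '[[[0, 0, 0, 0.3, 0.1, 0, 0], [0, 0, 0, 0.3, 0.1, 0, 0], [0, 0, 0, 0.3, 0.1, 0, 0], [0, 0, 0, 0.3, 0.1, 0, 0], [0, 0, 0, 0.2, 0.1, 0, 0], [0, 0, 0, 0, 0, 0, 0], [0, 0, 0, 0, 0, 0, 0], [0, 0, 0, 0, 0, 0, 0], [0, 0, 0, 0, 0, 0, 0], [0, 0, 0, 0, 0, 0, 0]]]'

```text
clock: 5.52
tcp_pos: [561.2, -81.1, 56.6]
ee_rot: [-3.142, 0.0, 0.08]
force: [-0.4, -0.5, 0.4]
width: 0.7
finger_force: 0.0
```

```bash
python3 -c "
from h import *
p=np.load('p.npy');print(st());f=grab_frame('scene')
x0,y0=225,135
c0=cv2.imread('pics/scene0.png')[y0:y0+60,x0:x0+70];c=f['pixels'][y0:y0+60,x0:x0+70,::-1]
t=grab_frame('top')['pixels'][160:272,225:330,::-1]
c=cv2.resize(c,None,fx=6.5,fy=6.5,interpolation=2).copy();t=cv2.resize(t,(340,390))
s=st()[1]
for dx,dy in((0,0),(7.5,17.5),(7.5,-17.5),(-7.5,17.5)):
  q=(proj(S(p,[[s[0]+dx,s[1]+dy,s[2]]]),f)[0]-[x0,y0]+.5)*6.5;cv2.circle(c,tuple(int(v) for v in q),2,(0,0,255),-1)
cv2.imwrite('pics/l4.png',np.hstack([c,t]))"
```

```text
(5.5167, [13.0, -102.2, 56.6], [-3.1415, 0.0005, 0.0798], 'F', [-0.4, -0.5, 0.4])
```

View pics/l4.png

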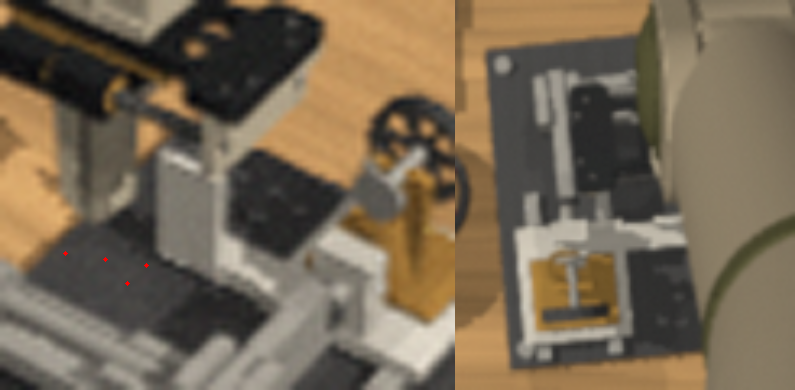

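```bash
python3 -c "
from h import *
p=np.load('p.npy');f=grab_frame('top');s=grab_frame('scene');print(st())
for z in(141,180,220):
  print(z,'top crop',((proj(S(p,[[50.5,-8,z],[-24.5,-8,z]]),f)-[225,160])*[340/105,390/112]+[455,0]).round().tolist(),'scene',((proj(S(p,[[50.5,-8,z],[-24.5,-8,z]]),s)-[225,135]+.5)*6.5).round().tolist())
for z in(57,75,90,105,120):
  print(z,((proj(S(p,[[13+a,-102+b,z] for a,b in((7.5,17.5),(7.5,-17.5),(-7.5,17.5),(-7.5,-17.5),(17.5,7.5),(-17.5,7.5),(17.5,-7.5))]),s)-[225,135]+.5)*6.5).round().astype(int).tolist())
"
```

```text
(5.7167, [13.3, -102.2, 56.7], [-3.1416, 0.0001, 0.0797], 'F', [0.4, 0.6, 0.3])
141 top crop [[569.0, 95.0], [578.0, 200.0]] scene [[236.0, 251.0], [332.0, 155.0]]
180 top crop [[568.0, 87.0], [578.0, 197.0]] scene [[238.0, 180.0], [337.0, 85.0]]
220 top crop [[567.0, 79.0], [577.0, 193.0]] scene [[241.0, 104.0], [342.0, 9.0]]
57 [[128, 283], [66, 253], [147, 265], [85, 235], [97, 286], [141, 244], [71, 273]]
75 [[128, 254], [65, 224], [147, 236], [85, 206], [97, 258], [142, 215], [70, 244]]
90 [[128, 230], [65, 199], [147, 211], [84, 181], [97, 233], [142, 191], [70, 220]]
105 [[128, 205], [64, 174], [147, 186], [84, 157], [96, 208], [142, 166], [69, 195]]
120 [[128, 179], [64, 149], [147, 161], [84, 131], [96, 183], [142, 140], [69, 170]]
```

The picture shows the fingertip at crop (95,215), about 9 px above the predicted spot (105,260), and the lug has not moved. So the tip passed over the lug and really stands about 38 mm higher than reported. I descend 38 mm here over the free plate, which is safe under either reading, and check.

servo_tool --series '[[[0, 0, 0, -0.05, 0, 0.2, 0], [0, 0, 0, -0.05, 0, 0.2, 0], [0, 0, 0, 0, 0, 0.2, 0], [0, 0, 0, 0, 0, 0.2, 0], [0, 0, 0, 0, 0, 0.2, 0], [0, 0, 0, 0, 0, 0.17, 0], [0, 0, 0, 0, 0, 0.1, 0], [0, 0, 0, 0, 0, 0, 0], [0, 0, 0, 0, 0, 0, 0], [0, 0, 0, 0, 0, 0, 0]]]'

```text
clock: 6.55
tcp_pos: [558.7, -81.5, 18.6]
ee_rot: [3.142, -0.0, 0.08]
force: [0.8, 0.2, -0.2]
width: 0.6
finger_force: 0.0
```

```bash
python3 -c "
from h import *
p=np.load('p.npy');s=st();print(s);f=grab_frame('scene')
a=cv2.imread('pics/scene0.png').astype(int)[...,::-1];b=f['pixels'].astype(int)
d=b-a
print('cols 228..252')
for r in range(158,186): print(r,d[r,228:254].sum(1).tolist())
for z in(18,40,56,70):print(z,proj(S(p,[[10+u,-102+v,z] for u,v in((7.5,17.5),(7.5,-17.5),(-7.5,17.5),(7.5,0))]),f).round(1).tolist())
"
```

```text
(6.55, [10.5, -102.4, 18.6], [3.1416, -0.0001, 0.0795], 'F', [0.8, 0.2, -0.2])
cols 228..252
158 [-168, -257, -277, -315, -357, -362, -372, -374, -381, -382, -352, -332, -322, -309, -165, -67, -157, -260, -278, -151, 0, -78, -204, -180, -121, -133]
159 [-118, -143, -142, -197, -253, -300, -352, -383, -379, -390, -372, -366, -354, -265, -177, -151, -134, -125, -69, 0, 29, -82, -159, -212, -245, -291]
160 [-141, -135, -121, -103, -129, -216, -295, -321, -359, -368, -364, -382, -377, -216, -175, -207, -109, -47, 6, 11, 4, -78, -97, -82, -136, -399]
161 [-143, -144, -63, 1, -70, -142, -211, -236, -273, -323, -360, -375, -362, -283, -189, -134, -125, -82, -36, 10, -19, -144, -136, -110, -107, -170]
162 [-145, -132, -146, -47, 29, -11, -127, -203, -214, -231, -307, -336, -347, -346, -180, -40, -21, -18, -51, -35, -30, -135, -202, -206, -153, -155]
163 [-147, -150, -125, -71, 2, -18, -63, -146, -182, -200, -307, -283, -251, -252, -94, 5, 35, 56, 18, -37, -64, -103, -194, -222, -196, -195]
164 [-132, -136, -149, -140, -86, -80, -84, -60, -66, -129, -267, -236, -108, -27, 36, 51, 44, 55, 35, 
[... 2109 characters left out ...]
82 [10, 22, 19, 19, 28, 9, 22, 21, 11, 20, -1, 6, 14, 6, -16, -8, 2, -5, -1, -22, -1, -10, 2, -10, -22, -15]
183 [8, 10, 16, 25, 32, 25, 20, 11, 22, 7, 16, 9, 13, 6, -2, 3, -12, -9, -7, -1, 1, -18, -25, -7, -3, -8]
184 [12, 9, 16, 5, 9, 11, 20, 7, 12, 10, 19, 15, 22, 16, 9, -7, 1, 3, -10, -13, -9, -12, -13, -20, -3, 6]
185 [16, 15, 13, 15, 15, 15, 22, 28, 17, 21, 22, 8, 8, 7, 4, 5, 19, -1, -5, -11, -13, -13, -12, -23, 21, 1]
18 [[244.7, 186.8], [235.5, 182.1], [247.6, 183.9], [240.1, 184.4]]
40 [[244.7, 181.6], [235.3, 176.9], [247.6, 178.7], [240.0, 179.2]]
56 [[244.8, 177.7], [235.3, 173.1], [247.6, 174.9], [240.0, 175.4]]
70 [[244.8, 174.3], [235.2, 169.6], [247.7, 171.4], [239.9, 171.9]]
```

The tip now projects correctly for z ≈ 56, so reported z ≈ 18 is the working height. I go around the lug's outer side to its rear.

servo_tool --series '[[[0, 0, 0, 0, 0.8, 0, 0], [0, 0, 0, 0, 0.8, 0, 0], [0, 0, 0, -0.9, 0, 0, 0], [0, 0, 0, -0.95, 0, 0, 0], [0, 0, 0, -0.95, 0, 0, 0], [0, 0, 0, 0, 0, 0, 0], [0, 0, 0, 0, -1, 0, 0], [0, 0, 0, 0, -1, 0, 0], [0, 0, 0, 0, 0, 0, 0], [0, 0, 0, 0, 0, 0, 0]]]'

```text
clock: 7.43
tcp_pos: [474.6, -74.5, 18.8]
ee_rot: [-3.141, -0.001, 0.083]
force: [0.9, -0.3, 0.6]
width: 0.6
finger_force: 0.0
```

servo_tool --series '[[[0, 0, 0, 0.2, 0, 0, 0], [0, 0, 0, 0.2, 0, 0, 0], [0, 0, 0, 0.1, 0, 0, 0], [0, 0, 0, 0.1, 0, 0, 0], [0, 0, 0, 0.1, 0, 0, 0], [0, 0, 0, 0.07, 0, 0, 0], [0, 0, 0, 0.07, 0, 0, 0], [0, 0, 0, 0.07, 0, 0, 0], [0, 0, 0, 0.07, 0, 0, 0], [0, 0, 0, 0.07, 0, 0, 0]]]'

```text
clock: 8.27
tcp_pos: [503.7, -74.4, 18.3]
ee_rot: [3.141, 0.003, 0.079]
force: [-4.6, -3.4, 3.3]
width: 0.4
finger_force: 2.4
```

```bash
python3 lug.py
```

```text
(8.2667, [-43.7, -91.0, 18.3], [3.1412, 0.0029, 0.0786], 'F', [-4.9, -3.0, 3.3])
carriage shift [(np.float64(0.798296817679731), np.float64(7.0)), (np.float64(0.8159037082973034), np.float64(8.5)), (np.float64(0.8164611234994416), np.float64(7.5)), (np.float64(0.8228154378831859), np.float64(8.0))] (8.3667, [-43.0, -90.9, 18.3], [3.1412, 0.0018, 0.0788], 'F', [-3.5, -3.1, 1.6])
```

servo_tool --series '[[[0, 0, 0, 0.08, 0, 0, 0], [0, 0, 0, 0.08, 0, 0, 0], [0, 0, 0, 0.08, 0, 0, 0], [0, 0, 0, 0.08, 0, 0, 0], [0, 0, 0, 0.08, 0, 0, 0], [0, 0, 0, 0.05, 0, 0, 0], [0, 0, 0, 0.03, 0, 0, 0], [0, 0, 0, 0, 0, 0, 0], [0, 0, 0, 0, 0, 0, 0], [0, 0, 0, 0, 0, 0, 0]]]'

```text
clock: 9.2
tcp_pos: [519.0, -72.9, 18.3]
ee_rot: [3.141, 0.001, 0.079]
force: [-3.1, -3.1, 0.5]
width: 0.4
finger_force: 2.0
```

```bash
python3 lug.py
```

```text
(9.2, [-28.4, -90.6, 18.3], [3.1414, 0.0012, 0.0792], 'F', [-3.3, -2.8, 0.5])
carriage shift [(np.float64(0.7948722670301972), np.float64(24.0)), (np.float64(0.8060313855241555), np.float64(22.5)), (np.float64(0.8124939326893525), np.float64(23.5)), (np.float64(0.8165588489582131), np.float64(23.0))] (9.3, [-28.3, -90.6, 18.3], [3.1414, 0.0011, 0.0792], 'F', [-5.7, -3.7, -0.5])
```

servo_tool --series '[[[0, 0, 0, -0.2, 0, 0, 0], [0, 0, 0, 0, 0.8, 0, 0], [0, 0, 0, 0, 0.8, -0.1, 0], [0, 0, 0, 0, 0.8, 0, 0], [0, 0, 0, 0, 0, 0, 0], [0, 0, 0, 0.8, 0, 0, 0], [0, 0, 0, 0.8, 0, 0, 0], [0, 0, 0, 0.8, 0, 0, 0], [0, 0, 0, 0.7, 0, 0, 0], [0, 0, 0, 0, 0, 0, 0]]]'

```text
clock: 10.13
tcp_pos: [617.7, -135.2, 21.8]
ee_rot: [-3.141, -0.006, 0.082]
force: [1.9, -0.2, 1.1]
width: 0.8
finger_force: 0.0
```

```bash
cat > pin.py <<'E'
from h import *
print(st());p=np.load("p.npy");f=grab_frame("scene");d=f["pixels"].astype(np.float32).mean(2)
a=cv2.imread("pics/scene0.png").mean(2).astype(np.float32)
g=np.array([[60+u,-120+v,58+w] for u,v,w in [(x,y,15*np.sqrt(max(0,1-(x/15)**2))) for x in np.arange(-15,16,2.) for y in np.arange(-20,14,1.)]])
r=proj(S(p,g),f).astype(np.float32);A=cv2.remap(a,r[:,:1],r[:,1:],1).ravel()
L=[]
for s in np.arange(-6,70,1.):
    r=proj(S(p,g+[0,s,0]),f).astype(np.float32);B=cv2.remap(d,r[:,:1],r[:,1:],1).ravel();L.append((round(np.corrcoef(A,B)[0,1],3),s))
print("pin shift",sorted(L)[-4:])
E
python3 pin.py; python3 lug.py
```

```text
(10.1333, [65.0, -160.6, 21.8], [-3.141, -0.0062, 0.0821], 'F', [1.9, -0.4, 1.1])
pin shift [(np.float64(0.97), np.float64(-1.0)), (np.float64(0.972), np.float64(2.0)), (np.float64(0.983), np.float64(0.0)), (np.float64(0.983), np.float64(1.0))]
(10.1833, [62.1, -160.8, 21.5], [-3.141, -0.0032, 0.0816], 'F', [-0.1, 0.7, 0.2])
carriage shift [(np.float64(0.9093036191124959), np.float64(22.0)), (np.float64(0.9294612157129489), np.float64(23.5)), (np.float64(0.9333247065122128), np.float64(22.5)), (np.float64(0.9405709514414228), np.float64(23.0))] (10.2833, [58.8, -161.5, 21.2], [-3.1412, 0.0003, 0.0803], 'F', [0.3, 1.7, -0.1])
```

servo_tool --series '[[[0, 0, 0, 0.03, -0.2, 0, 0], [0, 0, 0, 0, -0.14, 0, 0], [0, 0, 0, 0, -0.14, 0, 0], [0, 0, 0, 0, -0.14, 0, 0], [0, 0, 0, 0, -0.14, 0, 0], [0, 0, 0, 0, -0.14, 0, 0], [0, 0, 0, 0, -0.14, 0, 0], [0, 0, 0, 0, -0.1, 0, 0], [0, 0, 0, 0, 0, 0, 0], [0, 0, 0, 0, 0, 0, 0]]]'

```text
clock: 11.12
tcp_pos: [610.3, -102.7, 21.5]
ee_rot: [-3.141, 0.0, 0.08]
force: [-0.4, -1.5, 0.5]
width: 0.6
finger_force: 0.0
```

```bash
python3 pin.py
```

```text
(11.1167, [60.3, -127.7, 21.5], [-3.1414, 0.0001, 0.0801], 'F', [-0.6, -1.4, 0.5])
pin shift [(np.float64(0.77), np.float64(23.0)), (np.float64(0.783), np.float64(22.0)), (np.float64(0.784), np.float64(20.0)), (np.float64(0.788), np.float64(21.0))]
```

servo_tool --series '[[[0, 0, 0, 0, -0.03, 0, 0], [0, 0, 0, 0, -0.03, 0, 0], [0, 0, 0, 0, -0.03, 0, 0], [0, 0, 0, 0, -0.03, 0, 0], [0, 0, 0, 0, -0.02, 0, 0], [0, 0, 0, 0, -0.02, 0, 0], [0, 0, 0, 0, -0.02, 0, 0], [0, 0, 0, 0, -0.02, 0, 0], [0, 0, 0, 0, 0, 0, 0], [0, 0, 0, 0, 0, 0, 0]]]'

```text
clock: 12.0
tcp_pos: [609.8, -97.1, 21.5]
ee_rot: [-3.141, 0.0, 0.08]
force: [0.0, -0.4, -0.5]
width: 0.3
finger_force: 0.2
```

```bash
python3 pin.py
```

```text
(12.0, [60.2, -122.0, 21.5], [-3.1415, 0.0001, 0.0797], 'F', [0.0, -0.4, -0.5])
pin shift [(np.float64(0.761), np.float64(28.0)), (np.float64(0.768), np.float64(25.0)), (np.float64(0.774), np.float64(27.0)), (np.float64(0.777), np.float64(26.0))]
```

Not blocked yet. I creep on a little.

servo_tool --series '[[[0, 0, 0, 0, -0.03, 0, 0], [0, 0, 0, 0, -0.03, 0, 0], [0, 0, 0, 0, -0.03, 0, 0], [0, 0, 0, 0, -0.03, 0, 0], [0, 0, 0, 0, -0.02, 0, 0], [0, 0, 0, 0, 0, 0, 0], [0, 0, 0, 0, 0, 0, 0], [0, 0, 0, 0, 0, 0, 0], [0, 0, 0, 0, 0, 0, 0], [0, 0, 0, 0, 0, 0, 0]]]'

```text
clock: 12.88
tcp_pos: [609.6, -95.7, 21.7]
ee_rot: [3.139, -0.0, 0.078]
force: [-0.0, -8.3, 0.0]
width: 0.5
finger_force: 4.2
```

Blocked with 8 N, so the eye is not at ~23. Back off and shift the carriage to ~26.5.

servo_tool --series '[[[0, 0, 0, 0, 0.75, 0, 0], [0, 0, 0, 0, 0.75, 0, 0], [0, 0, 0, -0.92, 0, 0, 0], [0, 0, 0, -0.92, 0, 0, 0], [0, 0, 0, -0.92, 0, 0, 0], [0, 0, 0, -0.92, 0, 0, 0], [0, 0, 0, 0, 0, 0, 0], [0, 0, 0, 0, -0.8, 0, 0], [0, 0, 0, 0, -0.8, 0, 0], [0, 0, 0, 0, -0.8, 0, 0]]]'

```text
clock: 13.72
tcp_pos: [497.7, -74.1, 21.7]
ee_rot: [-3.141, -0.001, 0.078]
force: [0.3, 0.5, 0.1]
width: 0.1
finger_force: 0.0
```

```bash
python3 lug.py;python3 pin.py
```

```text
(13.7167, [-49.7, -90.2, 21.7], [-3.1414, -0.0008, 0.0783], 'F', [0.3, 0.4, 0.1])
carriage shift [(np.float64(0.896122960296469), np.float64(23.5)), (np.float64(0.9132440388836177), np.float64(22.0)), (np.float64(0.9206702131843316), np.float64(23.0)), (np.float64(0.9262410043916924), np.float64(22.5))] (13.8167, [-49.4, -86.5, 21.6], [-3.1396, -0.0003, 0.085], 'F', [-0.2, -0.1, 0.5])
(13.8167, [-49.4, -86.5, 21.6], [-3.1396, -0.0003, 0.085], 'F', [-0.2, -0.1, 0.5])
pin shift [(np.float64(0.728), np.float64(-3.0)), (np.float64(0.729), np.float64(0.0)), (np.float64(0.737), np.float64(-2.0)), (np.float64(0.738), np.float64(-1.0))]
```

servo_tool --series '[[[0, 0, 0, 0.2, 0, 0, 0], [0, 0, 0, 0.2, 0, 0, 0], [0, 0, 0, 0.15, 0, 0, 0], [0, 0, 0, 0.08, 0, 0, 0], [0, 0, 0, 0.08, 0, 0, 0], [0, 0, 0, 0.06, 0, 0, 0], [0, 0, 0, 0.05, 0, 0, 0], [0, 0, 0, 0, 0, 0, 0], [0, 0, 0, 0, 0, 0, 0], [0, 0, 0, 0, 0, 0, 0]]]'

```text
clock: 14.7
tcp_pos: [520.7, -73.6, 21.3]
ee_rot: [3.141, 0.002, 0.079]
force: [-4.5, -3.7, 0.9]
width: 0.6
finger_force: 2.1
```

servo_tool --series '[[[0, 0, 0, -0.2, 0, 0, 0], [0, 0, 0, 0, 0.8, 0, 0], [0, 0, 0, 0, 0.8, 0, 0], [0, 0, 0, 0, 0.8, 0, 0], [0, 0, 0, 0, 0, 0, 0], [0, 0, 0, 0.8, 0, 0, 0], [0, 0, 0, 0.8, 0, 0, 0], [0, 0, 0, 0.8, 0, 0, 0], [0, 0, 0, 0.63, 0, 0, 0], [0, 0, 0, 0, 0, 0, 0]]]'

```text
clock: 15.53
tcp_pos: [617.1, -136.0, 21.7]
ee_rot: [-3.141, -0.005, 0.082]
force: [-0.2, 0.0, -0.2]
width: 0.2
finger_force: 0.0
```

```bash
python3 lug.py;python3 pin.py
```

```text
(15.5333, [64.4, -161.4, 21.7], [-3.1411, -0.0054, 0.0817], 'F', [-0.2, 0.0, -0.2])
carriage shift [(np.float64(0.9383037787474097), np.float64(25.5)), (np.float64(0.9385913908270125), np.float64(24.0)), (np.float64(0.9534401524870988), np.float64(24.5)), (np.float64(0.9535396128270676), np.float64(25.0))] (15.6333, [59.8, -162.0, 21.3], [-3.1412, -0.0006, 0.0806], 'F', [0.2, 0.1, 0.6])
(15.6333, [59.8, -162.0, 21.3], [-3.1412, -0.0006, 0.0806], 'F', [0.2, 0.1, 0.6])
pin shift [(np.float64(0.673), np.float64(-2.0)), (np.float64(0.675), np.float64(-1.0)), (np.float64(0.677), np.float64(31.0)), (np.float64(0.678), np.float64(30.0))]
```

servo_tool --series '[[[0, 0, 0, 0, -0.6, 0, 0], [0, 0, 0, 0, -0.4, 0, 0], [0, 0, 0, 0, -0.2, 0, 0], [0, 0, 0, 0, -0.06, 0, 0], [0, 0, 0, 0, -0.06, 0, 0], [0, 0, 0, 0, -0.06, 0, 0], [0, 0, 0, 0, -0.06, 0, 0], [0, 0, 0, 0, -0.04, 0, 0], [0, 0, 0, 0, -0.02, 0, 0], [0, 0, 0, 0, 0, 0, 0]]]'

```text
clock: 16.52
tcp_pos: [608.7, -95.8, 21.6]
ee_rot: [3.139, -0.0, 0.077]
force: [0.2, -5.3, 0.2]
width: 0.6
finger_force: 3.0
```

```bash
python3 -c "
from h import *
print(st())"
```

```text
(16.5167, [59.2, -120.6, 21.6], [3.1393, -0.0002, 0.0773], 'F', [-0.2, -5.3, 0.2])
```

Blocked again at ~25. Next shift goes to ~28.

servo_tool --series '[[[0, 0, 0, 0, 0.75, 0, 0], [0, 0, 0, 0, 0.75, 0, 0], [0, 0, 0, -0.92, 0, 0, 0], [0, 0, 0, -0.92, 0, 0, 0], [0, 0, 0, -0.92, 0, 0, 0], [0, 0, 0, -0.92, 0, 0, 0], [0, 0, 0, 0, 0, 0, 0], [0, 0, 0, 0, -0.8, 0, 0], [0, 0, 0, 0, -0.8, 0, 0], [0, 0, 0, 0, -0.8, 0, 0]]]'

```text
clock: 17.35
tcp_pos: [496.8, -74.9, 21.6]
ee_rot: [3.141, -0.001, 0.077]
force: [0.1, 0.4, -0.1]
width: 0.3
finger_force: 0.0
```

servo_tool --series '[[[0, 0, 0, 0.2, 0, 0, 0], [0, 0, 0, 0.2, 0, 0, 0], [0, 0, 0, 0.15, 0, 0, 0], [0, 0, 0, 0.12, 0, 0, 0], [0, 0, 0, 0.1, 0, 0, 0], [0, 0, 0, 0.09, 0, 0, 0], [0, 0, 0, 0.07, 0, 0, 0], [0, 0, 0, 0, 0, 0, 0], [0, 0, 0, 0, 0, 0, 0], [0, 0, 0, 0, 0, 0, 0]]]'

```text
clock: 18.18
tcp_pos: [523.1, -73.7, 21.3]
ee_rot: [3.141, 0.002, 0.078]
force: [-4.9, -3.8, 0.5]
width: 0.2
finger_force: 2.1
```

```bash
python3 lug.py
```

```text
(18.1833, [-24.3, -91.8, 21.3], [3.1411, 0.0018, 0.0783], 'F', [-5.2, -3.3, 0.5])
carriage shift [(np.float64(0.8503387026069495), np.float64(26.5)), (np.float64(0.8673856833355504), np.float64(28.0)), (np.float64(0.8708177678220658), np.float64(27.0)), (np.float64(0.8771537442366175), np.float64(27.5))] (18.2833, [-24.3, -91.7, 21.3], [3.1412, 0.0018, 0.0785], 'F', [-4.3, -3.5, 0.1])
```

servo_tool --series '[[[0, 0, 0, -0.2, 0, 0, 0], [0, 0, 0, 0, 0.8, 0, 0], [0, 0, 0, 0, 0.8, 0, 0], [0, 0, 0, 0, 0.7, 0, 0], [0, 0, 0, 0, 0, 0, 0], [0, 0, 0, 0.8, 0, 0, 0], [0, 0, 0, 0.8, 0, 0, 0], [0, 0, 0, 0.8, 0, 0, 0], [0, 0, 0, 0.57, 0, 0, 0], [0, 0, 0, 0, 0, 0, 0]]]'

```text
clock: 19.12
tcp_pos: [617.1, -133.1, 21.7]
ee_rot: [-3.141, -0.005, 0.082]
force: [1.0, 0.0, 0.5]
width: 0.4
finger_force: 0.0
```

servo_tool --series '[[[0, 0, 0, 0, -0.6, 0, 0], [0, 0, 0, 0, -0.4, 0, 0], [0, 0, 0, 0, -0.2, 0, 0], [0, 0, 0, 0, -0.06, 0, 0], [0, 0, 0, 0, -0.06, 0, 0], [0, 0, 0, 0, -0.06, 0, 0], [0, 0, 0, 0, -0.06, 0, 0], [0, 0, 0, 0, -0.04, 0, 0], [0, 0, 0, 0, -0.02, 0, 0], [0, 0, 0, 0, 0, 0, 0]]]'

```text
clock: 19.95
tcp_pos: [609.0, -95.1, 21.9]
ee_rot: [3.137, -0.0, 0.075]
force: [0.2, -11.9, 0.5]
width: 0.3
finger_force: 6.1
```

```bash
python3 -c "
from h import *
print(st())"
```

```text
(19.95, [59.6, -119.9, 21.9], [3.1373, -0.0005, 0.0755], 'F', [-0.8, -11.9, 0.5])
```

Blocked at ~27. Next shift goes to ~30.5.

servo_tool --series '[[[0, 0, 0, 0, 0.75, 0, 0], [0, 0, 0, 0, 0.75, 0, 0], [0, 0, 0, -0.92, 0, 0, 0], [0, 0, 0, -0.92, 0, 0, 0], [0, 0, 0, -0.92, 0, 0, 0], [0, 0, 0, -0.92, 0, 0, 0], [0, 0, 0, 0, 0, 0, 0], [0, 0, 0, 0, -0.8, 0, 0], [0, 0, 0, 0, -0.8, 0, 0], [0, 0, 0, 0, -0.8, 0, 0]]]'

```text
clock: 20.78
tcp_pos: [497.1, -71.9, 21.7]
ee_rot: [3.141, -0.001, 0.077]
force: [0.6, 0.8, -0.3]
width: 0.5
finger_force: 0.0
```

servo_tool --series '[[[0, 0, 0, 0.25, 0, 0, 0], [0, 0, 0, 0.2, 0, 0, 0], [0, 0, 0, 0.2, 0, 0, 0], [0, 0, 0, 0.13, 0, 0, 0], [0, 0, 0, 0.1, 0, 0, 0], [0, 0, 0, 0.09, 0, 0, 0], [0, 0, 0, 0.07, 0, 0, 0], [0, 0, 0, 0, 0, 0, 0], [0, 0, 0, 0, 0, 0, 0], [0, 0, 0, 0, 0, 0, 0]]]'

```text
clock: 21.62
tcp_pos: [527.1, -70.1, 21.3]
ee_rot: [3.141, 0.001, 0.079]
force: [-4.1, -3.2, -0.3]
width: 0.6
finger_force: 1.9
```

```bash
python3 lug.py
```

```text
(21.6167, [-20.0, -88.5, 21.3], [3.1413, 0.0012, 0.0788], 'F', [-4.4, -2.8, -0.3])
carriage shift [(np.float64(0.8023759969116435), np.float64(31.0)), (np.float64(0.8093163130322388), np.float64(32.5)), (np.float64(0.8177571852453129), np.float64(31.5)), (np.float64(0.8208058253535269), np.float64(32.0))] (21.7167, [-20.0, -88.3, 21.3], [3.1414, 0.0012, 0.079], 'F', [-3.9, -3.8, -1.0])
```

servo_tool --series '[[[0, 0, 0, -0.2, 0, 0, 0], [0, 0, 0, 0, 0.8, 0, 0], [0, 0, 0, 0, 0.8, 0, 0], [0, 0, 0, 0, 0.8, 0, 0], [0, 0, 0, 0, 0, 0, 0], [0, 0, 0, 0.8, 0, 0, 0], [0, 0, 0, 0.8, 0, 0, 0], [0, 0, 0, 0.8, 0, 0, 0], [0, 0, 0, 0.43, 0, 0, 0], [0, 0, 0, 0, 0, 0, 0]]]'

```text
clock: 22.55
tcp_pos: [616.3, -133.0, 21.7]
ee_rot: [-3.141, -0.005, 0.082]
force: [-0.2, 0.3, 0.1]
width: 0.5
finger_force: 0.0
```

servo_tool --series '[[[0, 0, 0, 0, -0.6, 0, 0], [0, 0, 0, 0, -0.4, 0, 0], [0, 0, 0, 0, -0.2, 0, 0], [0, 0, 0, 0, -0.06, 0, 0], [0, 0, 0, 0, -0.06, 0, 0], [0, 0, 0, 0, -0.06, 0, 0], [0, 0, 0, 0, -0.06, 0, 0], [0, 0, 0, 0, -0.04, 0, 0], [0, 0, 0, 0, -0.02, 0, 0], [0, 0, 0, 0, 0, 0, 0]]]'

```text
clock: 23.38
tcp_pos: [608.8, -90.5, 21.6]
ee_rot: [3.141, -0.0, 0.079]
force: [0.2, -2.2, 1.7]
width: 0.4
finger_force: 0.9
```

```bash
python3 -c "
from h import *
print(st())"
```

```text
(23.3833, [59.7, -115.3, 21.6], [3.1413, -0.0002, 0.0791], 'F', [0.0, -2.2, 1.7])
```

Free at ~31: the pin entered the eye. I push on gently.

servo_tool --series '[[[0, 0, 0, 0, -0.05, 0, 0], [0, 0, 0, 0, -0.05, 0, 0], [0, 0, 0, 0, -0.05, 0, 0], [0, 0, 0, 0, -0.05, 0, 0], [0, 0, 0, 0, -0.05, 0, 0], [0, 0, 0, 0, -0.05, 0, 0], [0, 0, 0, 0, -0.05, 0, 0], [0, 0, 0, 0, -0.05, 0, 0], [0, 0, 0, 0, 0, 0, 0], [0, 0, 0, 0, 0, 0, 0]]]'

```text
clock: 24.22
tcp_pos: [607.7, -77.7, 21.4]
ee_rot: [-3.141, 0.0, 0.08]
force: [1.2, -0.9, 0.9]
width: 0.4
finger_force: 0.7
```

servo_tool --series '[[[0, 0, 0, 0, -0.07, 0, 0], [0, 0, 0, 0, -0.07, 0, 0], [0, 0, 0, 0, -0.07, 0, 0], [0, 0, 0, 0, -0.07, 0, 0], [0, 0, 0, 0, -0.07, 0, 0], [0, 0, 0, 0, -0.07, 0, 0], [0, 0, 0, 0, -0.05, 0, 0], [0, 0, 0, 0, -0.03, 0, 0], [0, 0, 0, 0, 0, 0, 0], [0, 0, 0, 0, 0, 0, 0]]]'

```text
clock: 25.05
tcp_pos: [606.4, -62.7, 21.4]
ee_rot: [-3.141, 0.0, 0.08]
force: [0.6, -0.4, 1.0]
width: 0.7
finger_force: 0.2
```

servo_tool --series '[[[0, 0, 0, 0, -0.03, 0, 0], [0, 0, 0, 0, -0.03, 0, 0], [0, 0, 0, 0, -0.03, 0, 0], [0, 0, 0, 0, -0.03, 0, 0], [0, 0, 0, 0, -0.02, 0, 0], [0, 0, 0, 0, 0, 0, 0], [0, 0, 0, 0, 0, 0, 0], [0, 0, 0, 0, 0, 0, 0], [0, 0, 0, 0, 0, 0, 0], [0, 0, 0, 0, 0, 0, 0]]]'

```text
clock: 25.88
tcp_pos: [606.2, -59.5, 21.5]
ee_rot: [3.141, 0.0, 0.079]
force: [0.4, -4.7, -0.2]
width: 0.6
finger_force: 2.6
```

```bash
python3 -c "
from h import *
print(st())"
```

```text
(25.8833, [59.6, -84.2, 21.5], [3.1412, 0.0001, 0.0791], 'F', [0.0, -4.7, -0.2])
```

The stop is where home was predicted (-84.7). One slightly firmer press, then I retreat back and up.

servo_tool --series '[[[0, 0, 0, 0, -0.04, 0, 0], [0, 0, 0, 0, -0.03, 0, 0], [0, 0, 0, 0, 0, 0, 0], [0, 0, 0, 0, 0, 0, 0], [0, 0, 0, 0, 0, 0, 0], [0, 0, 0, 0, 0, 0, 0], [0, 0, 0, 0, 0, 0, 0], [0, 0, 0, 0, 0, 0, 0], [0, 0, 0, 0, 0, 0, 0], [0, 0, 0, 0, 0, 0, 0]]]'

```text
clock: 26.72
tcp_pos: [606.1, -59.4, 21.5]
ee_rot: [3.139, -0.0, 0.078]
force: [1.9, -11.0, 1.2]
width: 0.5
finger_force: 5.3
```

servo_tool --series '[[[0, 0, 0, 0, 0.3, 0, 0], [0, 0, 0, 0, 0.4, 0, 0], [0, 0, 0, 0, 0.4, -0.3, 0], [0, 0, 0, 0, 0.6, -0.8, 0], [0, 0, 0, 0, 0.8, -0.8, 0], [0, 0, 0, 0, 0.9, -0.8, 0], [0, 0, 0, 0, 0.9, -0.8, 0], [0, 0, 0, 0, 0.9, -0.8, 0], [0, 0, 0, 0, 0.9, 0, 0], [0, 0, 0, 0, 0.9, 0, 0]]]'

```text
clock: 27.55
tcp_pos: [623.4, -268.7, 153.5]
ee_rot: [3.14, -0.004, 0.079]
force: [-0.1, 0.9, -0.1]
width: 0.6
finger_force: 0.0
```

servo_tool --series '[[[0, 0, 0, 0, 0.9, 0, 0], [0, 0, 0, 0, 0.9, 0, 0], [0, 0, 0, 0, 0.9, 0, 0], [0, 0, 0, 0, 0.9, 0, 0], [0, 0, 0, 0, 0.9, 0, 0], [0, 0, 0, 0, 0, 0, 0], [0, 0, 0, 0, 0, 0, 0], [0, 0, 0, 0, 0, 0, 0], [0, 0, 0, 0, 0, 0, 0], [0, 0, 0, 0, 0, 0, 0]]]'

```text
clock: 28.38
tcp_pos: [633.8, -399.3, 150.9]
ee_rot: [-3.141, -0.0, 0.081]
force: [0.1, -1.5, -0.0]
width: 0.9
finger_force: 0.0
```

```bash
python3 lug.py; python3 pin.py; python3 -c "
from h import *
p=np.load('p.npy')
o=[]
for n,(x,y,w,h) in dict(scene=(200,140,110,95),top=(225,160,105,112)).items():
  f=grab_frame(n);c=f['pixels'][y:y+h,x:x+w,::-1];o.append(cv2.resize(c,(395,400),interpolation=2))
cv2.imwrite('pics/fin.png',np.hstack(o))"
```

```text
(28.3833, [60.2, -425.2, 150.9], [-3.1409, -0.0003, 0.0814], 'F', [-0.1, -1.5, -0.0])
carriage shift [(np.float64(0.9331600456375359), np.float64(31.0)), (np.float64(0.9487928728433941), np.float64(32.5)), (np.float64(0.9551916156079654), np.float64(31.5)), (np.float64(0.9610015176450086), np.float64(32.0))] (28.4833, [60.1, -425.5, 150.8], [-3.1413, -0.0002, 0.081], 'F', [0.5, 0.1, -0.0])
(28.4833, [60.1, -425.5, 150.8], [-3.1413, -0.0002, 0.081], 'F', [0.5, 0.1, -0.0])
pin shift [(np.float64(0.79), np.float64(-3.0)), (np.float64(0.791), np.float64(0.0)), (np.float64(0.797), np.float64(-2.0)), (np.float64(0.798), np.float64(-1.0))]
```

View pics/fin.png

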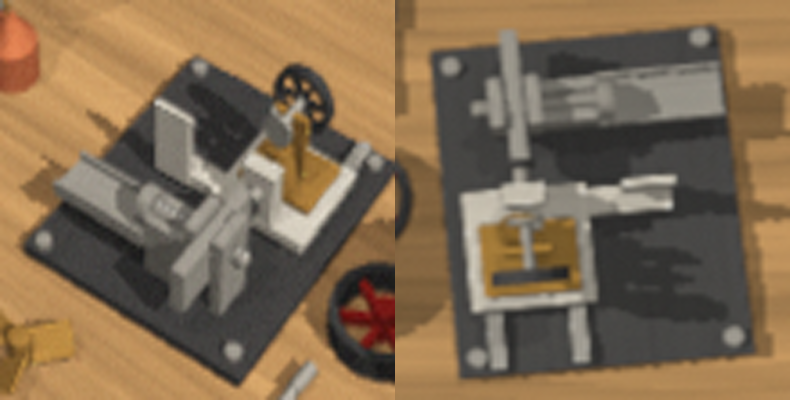

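The pin's nose stands out past the far cheek, at top (478,107) and scene (240,257), and the head is at the trough end at top (605,95). The arm is clear, so I hand in.

```bash
python3 -c "
from cell import *
print(job_done())"
```

```text
the job is handed in; nothing more can be done
None
```

The carriage is locked at about 31 mm, with the pin pushed through cheek, tongue and cheek until its head stopped against the trough end; I handed the job in at about 28.5 s with the arm clear, and no verdict came back.

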